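# Nest the valve cups in the washer spindle holder

## Task

Load the parts-washer spindle: nest the yellow cup in the fixed blue holder, turning it by feel until its notched foot drops over the cross inside and it sits fully home. Then take the red cup lying in the cradle, turn it upright and nest it fully home in the yellow one. Set them in gently, without ramming or dropping them, and do not disturb the other things on the bench.

Things in the scene. Friction and masses are not known exactly. Their poses are not given: they have to be found in the camera images.
- blue_holder_mid (a point): BLUE holder cup fixed mouth up on a round steel plate 12 mm high, 110 mm wide. It has the cups' shape but no foot. Inside, on a stiff swivel, a brass cross: four fins 6 mm thick reaching 22.5 mm from the axis, tops 47 mm below the rim. The cross stands at any angle, which is not reported: look or feel for it. Point: on the axis 46.5 mm below the rim (58.5 mm above the bench), z up.
- yellow_cup_mid (a point): YELLOW loose steel cup, mouth up, 93 mm tall, 0.16-0.29 kg. Its foot, 10 mm high, 41 mm wide, is a ring cut by four notches 12 mm wide at its +x, -x, +y, -y. Above, a tapered side to 56 mm wide at 55 mm up, then a straight collar 66 mm wide (slightly faceted) up to the rim; walls 3 mm, mouth 60 mm. Point: on the axis half-way up (46.5 mm), z from base to mouth.
- red_cup_mid (a point): RED loose cup, shape and point as the yellow, lying in the cradle, mouth roughly to the robot and 15 degrees above level; it lifts straight out. A tool leaning 35 to 45 degrees over its mouth can grip across the collar (finger line level, square to the cup's axis) and stand it up by about a half turn about its own axis. Nested in the yellow cup it sits 38 mm above it, at any angle, 2 mm of play.
- cradle: Steel cradle fixed to the bench, plate 130 x 75 x 8 mm, origin under it; its -x is the way the red cup's mouth points. V saddles carry the cup under its foot (stop plate behind) and under the collar, 3 to 13 mm from the shoulder, up to 19 mm below the axis and 31 mm out to each side.
- seat (a point): Where the yellow cup's middle point comes when it is fully home in the blue holder, 38 mm above the holder's point: its shoulder (underside of the collar) rests on the holder's rim, 2 mm of play all round. While its foot rides on the cross fins instead of dropping its notches over them (they fit within about 9 degrees), it stays 8 mm too high; off centre or tilted it also stays high.
- piston: Bystander: aluminium piston, 80 mm wide, 60 mm tall, origin under its centre.
- engine_valve: Bystander: steel engine valve standing on its 42 mm head, 110 mm tall stem, origin under its centre; easily tipped.
- grey_bowl: Bystander: grey plastic bowl, 104 mm wide, 50 mm tall, origin under its centre.
- filter_can: Bystander: white oil filter can, 76 mm wide, 90 mm tall, origin under its centre.
- spray_can: Bystander: green spray can with a red cap, 62 mm wide, 180 mm tall, origin under its centre.
- wrench: Bystander: steel wrench lying flat, 200 mm long.
- hammer: Bystander: hammer lying flat, 260 mm long.
- gasket_box: Bystander: cardboard box 100 x 140 x 60 mm, origin under its centre.
Not all that is in view belongs to the job. Of the things shaped like the part that bears red_cup_mid, the red one is meant.

How it is judged:
By the outcome, as a careful person would: the job done as asked, in the order asked, and still so for the second after the job is handed in, with the robot touching nothing.
It also fails if it takes over 72 s, if anything falls off the work surface, if the arm or the gripper's body presses on something with over 40 N, if the wrist force passes 120 N, or if a joint passes its speed limit or range.

## Robot

A 6-joint arm with a two-finger parallel gripper is mounted at the origin on the work surface. World frame = base frame: x ahead of the robot, y to its left, z up, the work surface at z = 0. Lengths are in m, angles in rad, forces in N, time in s.
With the tool pointing down it reaches from about 0.275 to 1 m from the base axis. Payload 8.4 kg.
Tool frame: the origin (TCP) lies midway between the tips of the shut fingers; the grasp point (between the pads) lies 19 mm behind it; z points along the fingers, x is the direction in which the jaws open and shut, and the axes are right-handed (so a half turn about z gives the same grasp; the last joint's range is limited). The gripper opens to 85 mm and grips with 20 to 120 N. Pads are 22 mm wide; open, the fingers measure 114 mm over their backs; the gripper's body (76 mm by 85 mm) begins 54 mm behind the grasp point. The pads swing forward as they close: fully open they stand 13 mm farther back than shut.
Start: joints at [-1.346, 0.353, 1.633, -0, 1.155, -0.002], TCP at [0.141, -0.609, 0.207] pointing down, gripper open.
Joint ranges: [-2.63, 2.63], [-0.92, 2.1], [0.06, 2.66], [-1.3, 4.44], [0, 2.69], [-3.02, 3.02]. Speed limits (rad/s): [2.22, 2.22, 2.79, 3.14, 3.14, 3.14].

## Interface

Orientations are given as a unit quaternion [x, y, z, w].
In Python, from plant import r gives the robot as it stands. The module is installed in compiled form; this text tells all that it offers. Calls block until the motion is done:
- r.reach(position, orientation): joint-space move of the TCP to a pose.
- r.move_linear(position, attitude=None, max_speed=0.15, contact_N=None): straight line of the TCP; attitude=None keeps the orientation; max_speed is the mean speed in m/s. With contact_N (N) it stops when the force on the tool has changed by that much, and returns True; else False.
- r.set_joints(angles): joint-space move.
- r.set_gripper(opening, strength=None): finger opening in m; strength is the grip in N (None keeps the last); returns when the fingers have stopped.
- r.hold(seconds).
- r.solve_ik(position, orientation): joint angles nearest the present ones, or None.
- r.get_obs(): the state.
- r.grab_frame(name): name is "scene" or "side" or "wrist"; returns the picture (384x512x3 uint8, blue, green, red); there is no depth.
- r.calibration(name): a dict with "fx", "fy", "cx", "cy" (pixels), "R" (3x3) and "t" (3): a world point X has camera coordinates R X + t; the wrist camera has in their place "mount" (4x4, takes a point from camera to tool coordinates, whose origin is the TCP and whose axes are the tool frame's). Camera axes: x right, y down, z forward; pixel columns grow to the right and rows downward; lengths in m; the calibration is good to about 2 mm. A picture is of the moment at which its call begins: read the wrist's pose just before it. calibration takes no time and is no camera call.
A pose or a line that the arm cannot do raises r.Unreachable and nothing moves.
- r.finish_job(): hands the job in, once; it reports no verdict.
The state is a dict: "time_s": time; "q": joint angles; "joint_vel": joint speeds; "joint_efforts": joint torques, N m; "eef_pos": TCP position; "tcp_rot": TCP orientation; "force": force on the tool from outside, world axes, zero at the start; "wrist_torque": the same for the moment, N m; "finger_gap": finger opening in m.
Only numpy, scipy, OpenCV 4.12 (cv2) and the standard library are available. Lean on these libraries where they do the work, as an engineer would, in place of code of your own. Each camera call takes 0.05 s, during which the arm holds its last target. There are 200 camera calls.

## Working session

There is one attempt and no reset: what is moved stays moved. The work goes in short steps, each a Python script; the robot and the scene stay as the last script left them, time stands still between calls to the robot, and variables do not carry over. Pictures are saved under pics/ and viewed, about 8 in all and at most 12, crops included, and the job is handed in when it is done.

```bash
mkdir -p pics; ls
python3 - <<'E'
from plant import r
import cv2,numpy as np
a=[r.grab_frame(n) for n in("scene","side","wrist")]
for n,i in zip(("scene","side","wrist"),a): cv2.imwrite(f"pics/{n}0.png",i)
s=cv2.resize(np.hstack(a[:2]),(800,300));
cv2.imwrite("pics/a.png",cv2.resize(a[0],(800,600)));cv2.imwrite("pics/b.png",cv2.resize(a[1],(800,600)))
for n in("scene","side","wrist"): print(n,{k:np.round(v,3).tolist() for k,v in r.calibration(n).items()})
print({k:np.round(v,3).tolist() for k,v in r.get_obs().items()})
E
```

```text
pics
scene {'fx': 435.168, 'fy': 435.168, 'cx': 258.429, 'cy': 189.231, 'R': [[-0.746, 0.665, -0.018], [0.446, 0.48, -0.755], [-0.494, -0.571, -0.655]], 't': [0.415, -0.144, 1.556]}
side {'fx': 483.153, 'fy': 483.153, 'cx': 257.479, 'cy': 190.321, 'R': [[-0.945, -0.327, 0.0], [-0.182, 0.527, -0.83], [0.271, -0.785, -0.557]], 't': [0.494, 0.179, 1.352]}
wrist {'fx': 289.359, 'fy': 289.359, 'cx': 258.137, 'cy': 188.969, 'mount': [[1.0, 0.0, 0.0, -0.001], [-0.0, 0.948, 0.318, -0.081], [0.0, -0.318, 0.948, -0.167], [0.0, 0.0, 0.0, 1.0]]}
{'time_s': 0.15, 'q': [-1.346, 0.354, 1.634, 0.0, 1.155, -0.002], 'joint_vel': [-0.0, 0.0, -0.004, 0.001, 0.0, -0.001], 'joint_efforts': [-0.001, -60.563, -34.234, 0.0, 0.006, 0.0], 'eef_pos': [0.14, -0.609, 0.206], 'tcp_rot': [0.783, -0.623, -0.0, -0.0], 'force': [0.476, 0.609, -0.483], 'wrist_torque': [-0.001, 0.003, 0.029], 'finger_gap': 0.086}
```

View pics/a.png

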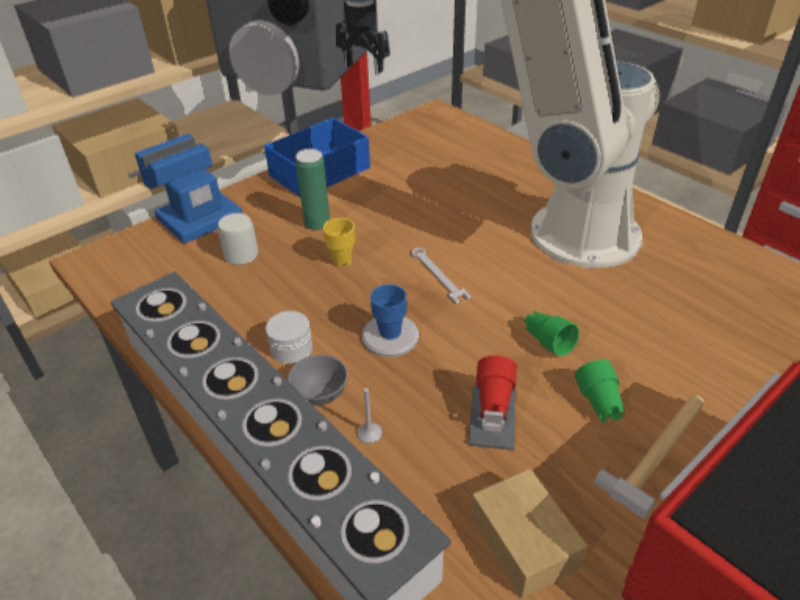

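View pics/b.png

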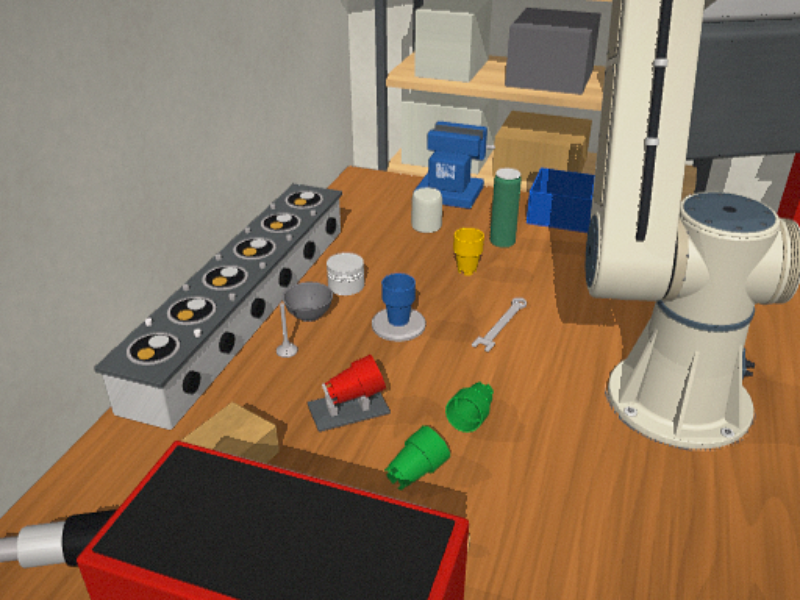

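Scene view (800x600 px): the yellow cup is at (340,242), next to the green spray can at (313,190). The blue holder is at (390,310) on its steel disc; the blue vise (190,190) and blue bin (318,155) could be confused with it. The red cup is in the cradle at (495,390). The two green cups at (552,333) and (600,388) are look-alikes, and the red toolbox, red pillar and spray cap are other red things. I choose yellow (340,242), blue (390,310) and red (495,390), and will check each in close wrist views.

```bash
cat > h.py <<'E'
import numpy as np,cv2
from plant import r
from scipy.spatial.transform import Rotation as Ro
RNG={'yellow':((22,120,60),(34,255,255)),'blue':((105,120,40),(120,255,255)),'red':((0,150,60),(6,255,255))}
def cam(n):
    c=r.calibration(n)
    if n=='wrist':
        o=r.get_obs(); T=np.eye(4);T[:3,:3]=Ro.from_quat(o['tcp_rot']).as_matrix();T[:3,3]=o['eef_pos']
        M=T@np.array(c['mount']); R,C=M[:3,:3],M[:3,3]
    else: R=np.array(c['R']).T; C=-R@np.array(c['t'])
    return dict(c=c,R=R,C=C)
def ray(k,p):
    c=k['c'];d=k['R']@np.array([(p[0]-c['cx'])/c['fx'],(p[1]-c['cy'])/c['fy'],1]);return k['C'],d/np.linalg.norm(d)
def plane(k,p,z):
    C,d=ray(k,p);return C+d*(z-C[2])/d[2]
def cross(rays):
    A=sum(np.eye(3)-np.outer(d,d) for C,d in rays);b=sum((np.eye(3)-np.outer(d,d))@C for C,d in rays);return np.linalg.solve(A,b)
def proj(k,X):
    c=k['c'];v=k['R'].T@(np.array(X)-k['C']);return np.array([c['fx']*v[0]/v[2]+c['cx'],c['fy']*v[1]/v[2]+c['cy']])
def mask(img,col):
    return cv2.inRange(cv2.cvtColor(img,cv2.COLOR_BGR2HSV),*map(np.array,RNG[col]))
def blob(img,col,near):
    n,l,s,ce=cv2.connectedComponentsWithStats(mask(img,col))
    i=min([i for i in range(1,n) if s[i,4]>60],key=lambda i:np.hypot(*(ce[i]-near)));return l==i,ce[i],s[i]
def down(yaw,tilt=0,az=0):
    "tool down with jaw axis at yaw"
    x=np.array([np.cos(yaw),np.sin(yaw),0]);z=np.array([0,0,-1.]);return Ro.from_matrix(np.c_[x,np.cross(z,x),z]).as_quat()
E
python3 - <<'E'
from h import *
a,b=cv2.imread('pics/scene0.png'),cv2.imread('pics/side0.png')
K,L=cam('scene'),cam('side')
s=.64
for c,p,q in(('yellow',(340,242),(468,252)),('blue',(390,310),(399,300)),('red',(495,380),(357,380))):
    A=blob(a,c,np.array(p)*s);B=blob(b,c,np.array(q)*s)
    print(c,A[1].round(1),A[2],B[1].round(1),B[2],cross([ray(K,A[1]),ray(L,B[1])]).round(3))
for n,p,q in(('spray',(310,157),(508,175)),('valve',(367,392),(283,308)),('piston',(289,325),(346,263)),('greenA',(552,333),(470,407)),('crad front',(495,445),(310,408)),('box',(528,525),(235,420))):
    print(n,cross([ray(K,np.array(p)*s),ray(L,np.array(q)*s)]).round(3))
E
```

```text
yellow [217.3 152.7] [207 140  20  30 437] [299.2 159. ] [290 146  20  30 454] [ 0.472 -0.3    0.056]
blue [248.6 197.7] [238 183  22  34 595] [254.7 189.9] [244 175  22  33 550] [ 0.548 -0.05   0.067]
red [317.  244.6] [305 228  26  40 768] [228.1 243.4] [208 227  39  32 706] [0.533 0.206 0.061]
spray [ 0.424 -0.454  0.173]
valve [0.723 0.102 0.099]
piston [ 0.704 -0.153  0.055]
greenA [0.339 0.174 0.027]
crad front [0.6   0.268 0.022]
box [0.681 0.394 0.064]
```

```bash
cat >> h.py <<'E'
def look(P,name,h=.27,dy=.03,yaw=None):
    yaw=np.arctan2(P[1],P[0]) if yaw is None else yaw
    q=down(yaw);y=Ro.from_quat(q).as_matrix()[:,1]
    r.reach([*(np.array(P[:2])-dy*y[:2]),h],q);r.hold(.2)
    k=cam('wrist');im=r.grab_frame('wrist');cv2.imwrite(f'pics/{name}.png',im);return k,im
E
python3 - <<'E'
from h import *
import pickle
k1,b=look((.548,-.05),'wb',h=.29);k2,y=look((.472,-.30),'wy')
pickle.dump((k1,k2),open('k.pkl','wb'))
cv2.imwrite('pics/wby.png',np.vstack([cv2.resize(np.hstack([b,y]),(800,300)),cv2.resize(np.hstack([b[120:264,170:362],y[120:264,170:362]]),(800,300))]))
print(r.get_obs()['time_s'],r.get_obs()['q'])
E
```

```text
4.2333 [-5.13338648e-01  1.95819709e-01  1.70119163e+00  1.60227704e-04
  1.24440628e+00  5.09383767e-02]
```

View pics/wby.png

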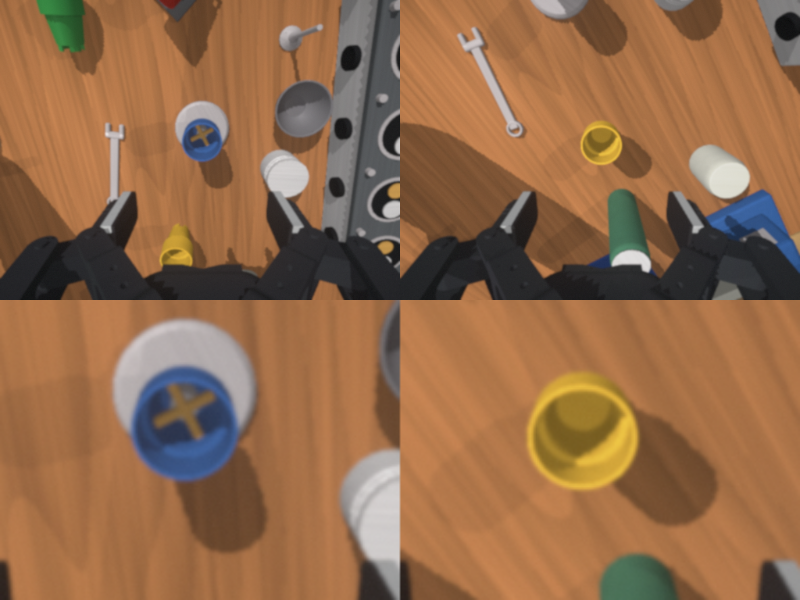

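```bash
cat >> h.py <<'E'
from scipy.optimize import least_squares
def rim(k,im,col,z,near,R=.033):
    m,ce,s=blob(im,col,near)
    c=max(cv2.findContours(m.astype(np.uint8),0,1)[0],key=len)[:,0].astype(float)
    X=np.array([plane(k,p,z)[:2] for p in c]);g=X.mean(0);d=g-k['C'][:2];d/=np.linalg.norm(d)
    for _ in range(3):
        S=X[(X-g)@d>.003]
        f=least_squares(lambda v:np.hypot(*(S-v[:2]).T)-v[2],[*g,R],loss='soft_l1',f_scale=.001);g=f.x[:2]
    return f.x,np.std(f.fun)
E
python3 - <<'E'
from h import *
import pickle
k1,k2=pickle.load(open('k.pkl','rb'));b=cv2.imread('pics/wb.png');y=cv2.imread('pics/wy.png')
B=rim(k1,b,'blue',.105,(258,180));Y=rim(k2,y,'yellow',.093,(258,185));print('rim b',B,'y',Y)
hsv=cv2.cvtColor(b,cv2.COLOR_BGR2HSV);u=np.round(proj(k1,[*B[0][:2],.058])).astype(int);print(u)
m=cv2.inRange(hsv,np.array((8,60,60)),np.array((28,255,255)))
n,l,s,ce=cv2.connectedComponentsWithStats(m)
i=l[u[1]-3:u[1]+4,u[0]-3:u[0]+4];i=np.bincount(i[i>0]).argmax();print(s[i],ce[i])
p=np.argwhere(l==i)[:,::-1];X=np.array([plane(k1,a,.058)[:2] for a in p])-B[0][:2];print('cross ctr',X.mean(0))
th=np.arctan2(*(X-X.mean(0)).T[::-1]);w=np.hypot(*(X-X.mean(0)).T)**2
print('cross deg',np.degrees(np.angle((w*np.exp(4j*th)).sum()))/4)
# yellow centre cross-check scene cams: foot shape crop
a=cv2.imread('pics/side0.png');a2=cv2.imread('pics/scene0.png')
cv2.imwrite('pics/yc.png',np.hstack([cv2.resize(a[140:182,272:328],(400,300),interpolation=2),cv2.resize(a2[134:176,189:245],(400,300),interpolation=2)]))
E
```

```text
rim b (array([ 0.54798368, -0.04735072,  0.03025284]), np.float64(0.0004234867666035092)) y (array([ 0.47682799, -0.28353532,  0.02998248]), np.float64(0.0023896030852154056))
[258 173]
[244 161  29  25 284] [257.97887324 172.41197183]
cross ctr [-0.00069364  0.00053226]
cross deg 21.903531083490225
```

View pics/yc.png

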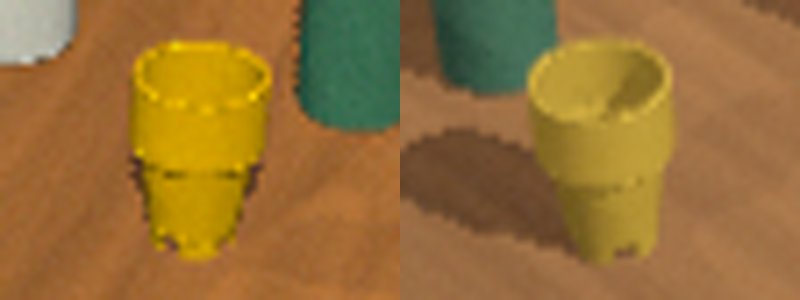

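The left crop (side view) shows notches at about (170,242) and (232,245). The right crop (scene view) shows one notch at about (625,250), on a foot centred near column 613. I'll fix the yellow rim mask and work out the notch angle.

Run:
```python
from h import *
import pickle,h
k1,k2=pickle.load(open('k.pkl','rb'));y=cv2.imread('pics/wy.png')
hv=cv2.cvtColor(y,cv2.COLOR_BGR2HSV)
c=np.round(proj(k2,[.476,-.29,.093])).astype(int);print(c)
m0=mask(y,'yellow');print('old extents',blob(y,'yellow',c)[1:])
print('row',hv[c[1],c[0]-35:c[0]+36:3].tolist())
for lo in((20,100,40),(21,150,40),(22,170,60)):
    h.RNG['yellow']=(lo,(36,255,255));bl=blob(y,'yellow',c);print(lo,bl[1:]);print(rim(k2,y,'yellow',.093,c))
K,L=cam('scene'),cam('side');Yc=np.array([.476,-.287])
# notch points: ray to foot, z=.005, azimuth about centre of foot as seen
for n,k,pc,ps,S in(('scene',K,(613,),[(625,250)],(400,189,134)),('side',L,(195,),[(170,242),(232,245)],(0,272,140))):
    for p in ps:
        px=lambda u,v:(S[1]+(u-S[0])/400*56,S[2]+v/300*42)
        d=k['C'][:2]-Yc;az=np.arctan2(d[1],d[0])
        dx=(p[0]-pc[0])/400*56/k['c']['fx']*np.linalg.norm(k['C']-[*Yc,0])
        a=az+np.arcsin(np.clip(dx/.0205,-1,1))
        print(n,dx,np.degrees(a)%90, plane(k,px(*p),.007).round(4))
```

```text
[257 179]
old extents (array([248.625, 164.375]), array([235, 161,  34,  14,  72], dtype=int32))
row [[13, 149, 173], [13, 149, 169], [13, 149, 168], [17, 165, 192], [21, 184, 205], [21, 182, 165], [21, 180, 129], [20, 182, 119], [21, 183, 121], [21, 184, 141], [21, 183, 155], [21, 182, 158], [21, 188, 156], [21, 184, 157], [21, 183, 152], [21, 188, 129], [21, 186, 118], [21, 185, 142], [22, 184, 229], [22, 181, 232], [21, 182, 213], [14, 149, 118], [13, 152, 121], [13, 150, 119]]
(20, 100, 40) (array([257.29012346, 182.95855379]), array([ 232,  155,   52,   56, 2268], dtype=int32))
(array([ 0.47170876, -0.29705723,  0.03239404]), np.float64(0.00043972525132959957))
(21, 150, 40) (array([257.27530176, 183.12163417]), array([ 232,  156,   52,   54, 2154], dtype=int32))
(array([ 0.47150309, -0.29687736,  0.03182541]), np.float64(0.0003535822528992244))
(22, 170, 60) (array([248.625, 164.375]), array([235, 161,  34,  14,  72], dtype=int32))
(array([ 0.4669919 , -0.28094011,  0.033     ]), np.float64(nan))
scene 0.005759900102000076 71.78540980331914 [ 0.4807 -0.2777  0.007 ]
side -0.012405836982430835 66.3985701749418 [ 0.4755 -0.2743  0.007 ]
side 0.018360638733997632 77.2299986434746 [ 0.4461 -0.2815  0.007 ]
  ret = _var(a, axis=axis, dtype=dtype, out=out, ddof=ddof,
  arrmean = um.true_divide(arrmean, div, out=arrmean,
  ret = ret.dtype.type(ret / rcount)
```

```bash
sed -i "s/'yellow':((22,120,60)/'yellow':((20,110,40)/" h.py
python3 - <<'E'
from h import *
def st(t):
    o=r.get_obs();print(t,round(o['time_s'],2),np.round(o['eef_pos'],4),'F',np.round(o['force'],1),'T',np.round(o['wrist_torque'],2),'gap',round(o['finger_gap'],4),np.round(o['q'],2))
Y=np.array([.4716,-.297]);B=np.array([.5477,-.0471])
y0=np.arctan2(Y[1],Y[0]);q=down(y0)
r.reach([*Y,.14],q);r.move_linear([*Y,.052],max_speed=.1);st('at')
r.set_gripper(.05,60);st('grip')
r.move_linear([*Y,.20],max_speed=.12);st('lift')
q2=down(y0+np.radians(40));r.reach([*B,.20],q2);r.hold(.2);st('over')
im=r.grab_frame('wrist');cv2.imwrite('pics/hold.png',im)
r.move_linear([*B,.125],max_speed=.08);st('in')
print(r.move_linear([*B,.100],max_speed=.02,contact_N=6));st('contact')
E
```

```text
at 5.86 [ 0.4721 -0.2973  0.0526] F [ 0.3 -0.1  0.3] T [ 0.01 -0.05 -0.03] gap 0.0854 [-0.56  0.44  1.9  -0.    0.8  -0.  ]
grip 6.21 [ 0.4721 -0.2974  0.0535] F [-2.4  2.  11.8] T [ 0.37  0.62 -0.  ] gap 0.0636 [-0.56  0.44  1.9   0.    0.8  -0.  ]
lift 7.59 [ 0.4712 -0.2967  0.1992] F [-0.8 -0.1 -1.6] T [ 0.03  0.01 -0.  ] gap 0.0636 [-0.56  0.26  1.79 -0.    1.1  -0.  ]
over 8.81 [ 0.5476 -0.0484  0.2   ] F [-0.2  1.4 -1.2] T [-0.06 -0.06 -0.  ] gap 0.0632 [-0.09  0.24  1.8  -0.    1.1  -0.22]
in 9.95 [ 0.5481 -0.0471  0.1255] F [ 0.3  0.5 -1.6] T [ 0.02 -0.   -0.03] gap 0.0635 [-0.09  0.33  1.87 -0.    0.94 -0.22]
True
contact 10.93 [ 0.5476 -0.0471  0.1037] F [-0.   0.5  5.4] T [-0.03  0.3  -0.06] gap 0.0635 [-0.09  0.36  1.89 -0.    0.9  -0.22]
```

```bash
cat >> h.py <<'E'
def st(t):
    o=r.get_obs();print(t,round(o['time_s'],2),np.round(o['eef_pos'],4),'F',np.round(o['force'],1),'T',np.round(o['wrist_torque'],2),'gap',round(o['finger_gap'],4),np.round(o['q'],2))
E
python3 - <<'E'
from h import *
o=r.get_obs();p=np.array(o['eef_pos']);y0=np.arctan2(-.297,.4716)+np.radians(40)
print(r.move_linear([.5477,-.0471,.098],max_speed=.015,contact_N=8));st('press')
z=r.get_obs()['eef_pos'][2]
for d in(5,-5,0):
    r.move_linear([.5477,-.0471,z+.0005],down(y0+np.radians(d)),max_speed=.02);st(d)
K,L=cam('scene'),cam('side');a,b=r.grab_frame('scene'),r.grab_frame('side')
u=proj(K,[.5477,-.047,.1]).astype(int);v=proj(L,[.5477,-.047,.1]).astype(int)
c=lambda i,u:cv2.resize(i[u[1]-36:u[1]+36,u[0]-48:u[0]+48],(400,300),interpolation=2)
cv2.imwrite('pics/n1.png',np.hstack([c(a,u),c(b,v)]))
E
```

```text
True
press 11.14 [ 0.5476 -0.0471  0.1036] F [-0.8 -1.5  6.8] T [-0.03  0.41 -0.07] gap 0.0637 [-0.09  0.36  1.88 -0.    0.9  -0.22]
5 11.39 [ 0.5477 -0.0471  0.1041] F [ 0.5 -0.3 -1.9] T [0.04 0.02 0.  ] gap 0.0634 [-0.09  0.36  1.89 -0.    0.9  -0.31]
-5 11.72 [ 0.5477 -0.047   0.1039] F [ 1.   0.4 -2.1] T [-0.02 -0.17  0.04] gap 0.0634 [-0.09  0.36  1.89  0.    0.9  -0.14]
0 11.97 [ 0.5475 -0.0471  0.104 ] F [-0.6  0.4 -1.8] T [-0.04  0.   -0.01] gap 0.0633 [-0.09  0.36  1.89 -0.    0.9  -0.22]
```

View pics/n1.png

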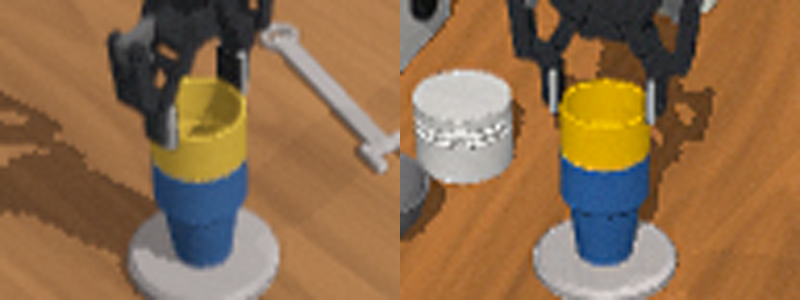

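The yellow collar sits flush on the blue one, at TCP z 0.1036 (home predicted ~0.103, on the fins ~0.110). I'll release it, then look at the red cup.

Run:
```python
from h import *
import pickle
print(r.move_linear([.5477,-.0471,.100],max_speed=.01,contact_N=4));st('rest')
r.set_gripper(.085);st('open')
r.move_linear([.5477,-.0471,.24],max_speed=.2)
k,im=look((.5477,-.0471),'wn',h=.32)
print('nested rim',rim(k,im,'yellow',.143,proj(k,[.5477,-.047,.143])))
k2,im2=look((.53,.205),'wr',h=.28);pickle.dump(k2,open('kr.pkl','wb'))
m,ce,s=blob(im2,'red',proj(k2,[.533,.206,.06]));print(s,ce)
cv2.imwrite('pics/wrc.png',np.hstack([cv2.resize(im[110:260,158:358],(400,300)),cv2.resize(im2[90:240,158:358],(400,300))]))
st('e')
```

```text
True
rest 12.29 [ 0.5477 -0.0471  0.1037] F [-0.8  0.1  5.6] T [-0.01  0.17  0.  ] gap 0.0634 [-0.09  0.36  1.89 -0.    0.9  -0.22]
open 12.64 [ 0.5468 -0.047   0.1028] F [0.8 0.5 0.2] T [-0.02  0.02  0.02] gap 0.0854 [-0.09  0.36  1.89 -0.    0.9  -0.22]
nested rim (array([ 0.54764641, -0.04739865,  0.0319313 ]), np.float64(0.0003923929335085501))
[ 227  149   74   59 2647] [261.96108802 174.57763506]
e 15.41 [0.5197 0.2319 0.2802] F [0.3 0.6 0.6] T [ 0.02 -0.02 -0.01] gap 0.085 [ 0.42  0.2   1.67 -0.    1.27  0.05]
```

View pics/wrc.png

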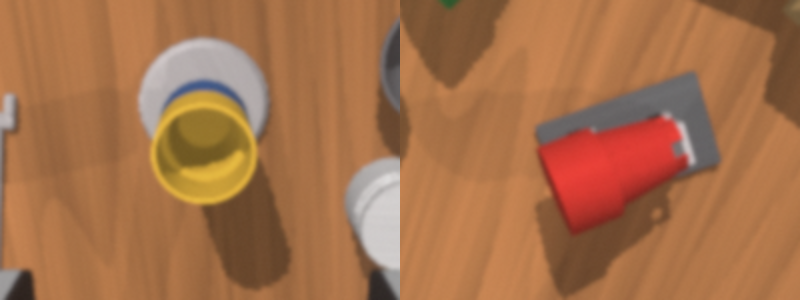

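Left crop: the yellow cup is centred and upright in the holder; its rim fit agrees with the holder axis to 0.3 mm. Right crop: the red cup is in the cradle, rim edge from (538,150) to (575,233), foot at the stop plate near (685,140). Next I'll find its axis from all three views.

Run:
```python
from h import *
import pickle
W=pickle.load(open('kr.pkl','rb'));K,L=cam('scene'),cam('side')
ims=[cv2.imread('pics/wr.png'),cv2.imread('pics/scene0.png'),cv2.imread('pics/side0.png')]
cs=[W,K,L];rays=[];N=[]
for k,im,c in zip(cs,ims,[proj(x,[.533,.206,.061]) for x in cs]):
    m,ce,s=blob(im,'red',c);rays.append(ray(k,ce))
    p=np.argwhere(m)[:,::-1]-ce;w,V=np.linalg.eigh(np.cov(p.T));v=V[:,1]
    n=np.cross(ray(k,ce-25*v)[1],ray(k,ce+25*v)[1]);N.append(n/np.linalg.norm(n));print(ce.round(1),s,np.sqrt(w).round(2))
for S in([0,1,2],[0,1],[0,2],[1,2]):
    X=cross([rays[i] for i in S]);print(S,X.round(4),[round(float(np.linalg.norm(np.cross(X-rays[i][0],rays[i][1])))*1e3,1) for i in S])
from scipy.optimize import brentq
for n in N:
    f=lambda a:n@[np.cos(a)*np.cos(.2618),np.sin(a)*np.cos(.2618),np.sin(.2618)]
    A=np.radians(np.arange(140,321,2));print([round(np.degrees(brentq(f,A[i],A[i+1])),1) for i in range(len(A)-1) if f(A[i])*f(A[i+1])<0])
for i,j in((0,1),(0,2),(1,2)):
    d=np.cross(N[i],N[j]);d/=np.linalg.norm(d)*np.sign(-d[0]);print('axis',np.degrees(np.arctan2(d[1],d[0]))%360,'el',np.degrees(np.arcsin(d[2])))
c=lambda k,i:cv2.resize(i[(u:=proj(k,[.53,.2,.06]).astype(int))[1]-30:u[1]+30,u[0]-40:u[0]+40],(400,300),interpolation=2)
cv2.imwrite('pics/rc.png',np.hstack([c(K,ims[1]),c(L,ims[2])]))
print(proj(K,[.53,.2,.06]).astype(int),proj(L,[.53,.2,.06]).astype(int))
```

```text
[262.  174.6] [ 227  149   74   59 2647] [11.96 18.85]
[317.  244.6] [305 228  26  40 768] [6.48 9.88]
[228.1 243.4] [208 227  39  32 706] [6.1  9.83]
[0, 1, 2] [0.5336 0.2079 0.0614] [1.7, 3.6, 2.1]
[0, 1] [0.5342 0.2083 0.0649] [2.4, 2.4]
[0, 2] [0.5339 0.2093 0.0598] [0.0, 0.0]
[1, 2] [0.5335 0.2062 0.0605] [2.7, 2.7]
[np.float64(221.1)]
[np.float64(220.1)]
[np.float64(219.3)]
axis 220.17672890591334 el 18.298729244407333
axis 221.7461395563617 el 12.767798873154
axis 220.06434368757968 el 14.286928913943285
[316 243] [230 241]
```

View pics/rc.png

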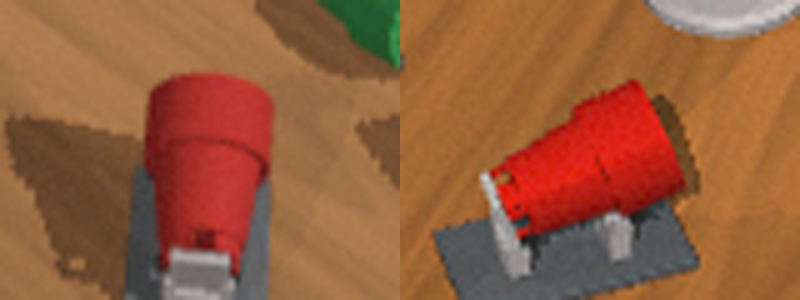

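```bash
cat > red.py <<'E'
from h import *
import pickle
W=pickle.load(open('kr.pkl','rb'))
az=np.radians(220.4);el=np.radians(15)
m=np.array([np.cos(az)*np.cos(el),np.sin(az)*np.cos(el),np.sin(el)]);f=-m
lat=np.array([-np.sin(az),np.cos(az),0])
C=cross([ray(W,(262.,174.6)),]+[(np.array([.5338,.2079,.061]),np.array([1.,0,0])),(np.array([.5338,.2079,.061]),np.array([0,1.,0]))]) # refined below
C=plane(W,(262.,174.6),.061)
mid=C-m*(.0515-.0465)
def tool(tilt,sg):
    h=np.array([-np.cos(az),-np.sin(az),0]);z=h*np.sin(tilt)+np.array([0,0,-np.cos(tilt)]);x=sg*lat
    return np.c_[x,np.cross(z,x),z]
def up(R0,al):
    Rup=Ro.from_rotvec(np.cross(m,[0,0,1])/np.cos(el)*(np.pi/2-el)).as_matrix()
    return Ro.from_euler('z',al).as_matrix()@Rup@R0
S=.0765-.0465;D=.027
E
python3 - <<'E'
from red import *
print('C',C,'mid',mid,'height of axis at rim etc')
for n,p,s in(('rim',(236.3,185.8),.0465),('shoulder',(262.3,175.5),.0085)):
    P=mid+m*s;print(n,plane(W,p,P[2]).round(4),'model',P.round(4),'axial err mm',1e3*(plane(W,p,P[2])-P)@m,'lat',1e3*(plane(W,p,P[2])-P)@lat)
G=mid+m*S;B=np.array([.5476,-.0473,.1345])
for tl in(35,40,45):
  for sg in(1,-1):
    R0=tool(np.radians(tl),sg);q=Ro.from_matrix(R0).as_quat()
    g=[r.solve_ik(G-R0[:,2]*(D+b),q) for b in(0,.08)]
    print(tl,sg,[None if x is None else np.round(x,2) for x in g])
    for al in range(0,360,20):
        R=up(R0,np.radians(al));qq=Ro.from_matrix(R).as_quat()
        s=[r.solve_ik(B+[0,0,S+dz]-R[:,2]*D,qq) for dz in(0,.1)]
        if all(x is not None for x in s): print('  ',al,R[:,2].round(2),[np.round(x,2) for x in s])
E
```

```text
C [0.5337974  0.20956494 0.061     ] mid [0.53747535 0.21269512 0.0597059 ] height of axis at rim etc
rim [0.5056 0.185  0.0717] model [0.5033 0.1836 0.0717] axial err mm -2.6006768334411206 lat 0.45653215333746155
shoulder [0.5346 0.2087 0.0619] model [0.5312 0.2074 0.0619] axial err mm -3.3051851191960337 lat 1.1130174619470548
35 1 [array([ 0.13,  0.25,  2.35,  1.54,  0.32, -0.45]), array([0.05, 0.04, 2.37, 1.02, 0.42, 0.03])]
   0 [-0.49 -0.42 -0.77] [array([ 0.15,  0.64,  1.42, -0.35,  1.7 ,  1.09]), array([ 0.15,  0.55,  1.34, -0.36,  1.85,  1.03])]
   20 [-0.32 -0.56 -0.77] [array([ 0.25,  0.56,  1.56, -0.48,  1.55,  0.91]), array([ 0.25,  0.47,  1.48, -0.49,  1.71,  0.83])]
   40 [-0.11 -0.63 -0.77] [array([ 0.33,  0.47,  1.72, -0.61,  1.37,  0.75]), array([ 0.33,  0.36,  1.64, -0.6 ,  1.53,  0.64])]
   60 [ 0.12 -0.63 -0.77] [array([ 0.38,  0.35,  1.91, -0.75,  1.17,  0.61]), array([ 0.38,  0.23,  1.82, -0.71,  1.33,  0.46])]
   80 [ 0.33 -0.55 -0.77] [array([ 0.38,  0.23,  2.09, -0.91,  0.94,  0.46]), array([ 0.38,  0.09,  1.99, -0.8 ,  1.1 ,  0.25])]
   100 [ 0.5  -0.41 -0
[... 12209 characters left out ...]
array([-0.39,  0.34,  1.59,  0.43,  1.53, -0.66])]
   260 [-0.25  0.43 -0.87] [array([-0.33,  0.51,  1.56,  0.33,  1.49, -0.95]), array([-0.33,  0.42,  1.47,  0.34,  1.66, -0.89])]
   280 [-0.39  0.32 -0.87] [array([-0.24,  0.56,  1.46,  0.22,  1.6 , -1.17]), array([-0.24,  0.48,  1.37,  0.22,  1.77, -1.13])]
   300 [-0.47  0.17 -0.87] [array([-0.16,  0.59,  1.41,  0.09,  1.66, -1.4 ]), array([-0.16,  0.51,  1.32,  0.1 ,  1.83, -1.38])]
   320 [-0.5  -0.   -0.87] [array([-0.06,  0.6 ,  1.4 , -0.04,  1.67, -1.64]), array([-0.06,  0.52,  1.3 , -0.04,  1.84, -1.64])]
   340 [-0.47 -0.17 -0.87] [array([ 0.03,  0.58,  1.43, -0.16,  1.63, -1.87]), array([ 0.03,  0.5 ,  1.34, -0.17,  1.8 , -1.9 ])]
```

The three views agree on the axis: mouth azimuth 220°, elevation about 15°. The rim and shoulder clicks put the cup 3 mm further toward its foot, so I'll apply that shift. Plan: tilt 40°, grip, lift straight up, then the half turn to α=200°.

```bash
cat >> red.py <<'E'
mid=mid-.003*m+.0007*lat
R0=tool(np.radians(40),-1);Q0=Ro.from_matrix(R0).as_quat();G=mid+m*S;P0=G-R0[:,2]*D
R1=up(R0,np.radians(200));Q1=Ro.from_matrix(R1).as_quat();B=np.array([.5476,-.0473,.1345])
def place(dz,off=np.zeros(3)): return B+off+[0,0,S+dz]-R1[:,2]*D
E
python3 - <<'E'
from red import *
r.reach(P0+[0,0,.14],Q0);st('pre')
print(r.move_linear(P0,max_speed=.08,contact_N=8));st('at')
k=cam('wrist');im=r.grab_frame('wrist');K=cam('side');s=r.grab_frame('side');K2=cam('scene');s2=r.grab_frame('scene')
c=lambda k,i,w=40:cv2.resize(i[(u:=proj(k,[.52,.2,.07]).astype(int))[1]-w*3//4:u[1]+w*3//4,u[0]-w:u[0]+w],(400,300),interpolation=2)
cv2.imwrite('pics/g.png',np.vstack([np.hstack([c(K2,s2),c(K,s)]),cv2.resize(im,(800,600))[150:450]]))
E
```

```text
pre 17.94 [0.505  0.1841 0.2275] F [ 0.5 -0.6  0.1] T [-0.15  0.23  0.06] gap 0.0853 [ 0.09 -0.04  2.28  0.93  0.48 -2.94]Traceback (most recent call last):
  File "<stdin>", line 3, in <module>
plant.Unreachable: the arm cannot follow that straight line within its joint ranges
```

```bash
sed -i 's/tool(np.radians(40),-1)/tool(np.radians(40),1)/; s/np.radians(200)/np.radians(100)/' red.py
python3 - <<'E'
from red import *
r.reach(P0+[0,0,.14],Q0);st('pre')
print(r.move_linear(P0,max_speed=.08,contact_N=8));st('at')
k=cam('wrist');im=r.grab_frame('wrist');K=cam('side');s=r.grab_frame('side');K2=cam('scene');s2=r.grab_frame('scene')
c=lambda k,i,w=40:cv2.resize(i[(u:=proj(k,[.52,.2,.07]).astype(int))[1]-w*3//4:u[1]+w*3//4,u[0]-w:u[0]+w],(400,300),interpolation=2)
cv2.imwrite('pics/g.png',np.vstack([np.hstack([c(K2,s2),c(K,s)]),cv2.resize(im,(800,600))[150:450]]))
E
```

```text
pre 20.59 [0.5048 0.184  0.2273] F [ 0.1 -0.2  0.5] T [-0.12  0.23  0.05] gap 0.0849 [ 0.09 -0.04  2.28  0.93  0.48  0.2 ]
False
at 22.49 [0.505  0.184  0.0876] F [ 0.  -1.3 -0.4] T [-0.17  0.25 -0.07] gap 0.0849 [ 0.09  0.29  2.4   1.92  0.41 -0.87]
```

View pics/g.png

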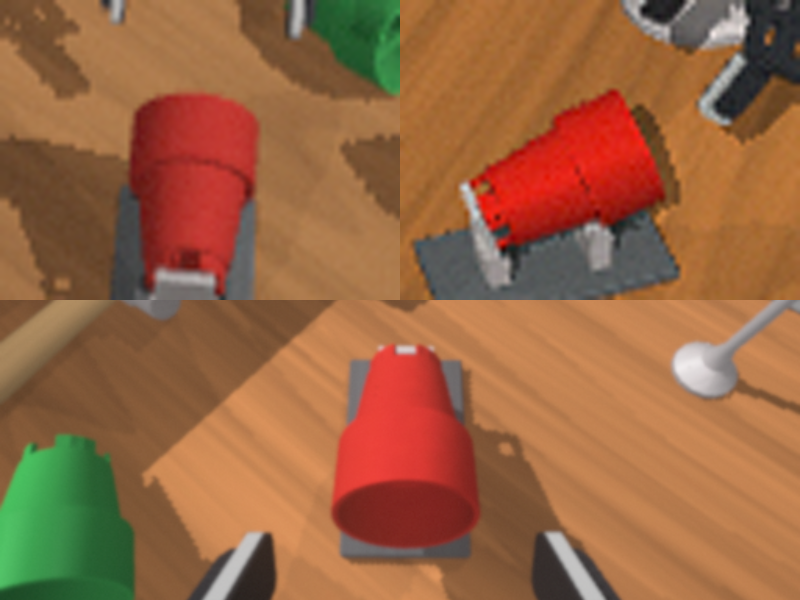

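I had the sign wrong: the TCP lies ahead of the grasp point, so the hand stopped 54 mm short and touched nothing. In the wrist view the red cup's mouth is centred at about (405,512), with the fingers symmetric around it at 275 and 533, so the lateral alignment is good. I'll fix the sign and use this view to refine.

```bash
sed -i 's/P0=G-R0/P0=G+R0/; s/S+dz\]-R1/S+dz]+R1/' red.py
python3 - <<'E'
from red import *
k=cam('wrist')
for p in((405.5,(512-150)),):
    pass
px=lambda u,v:(u/800*512,(v-300+150)/600*384)
X=mid+m*.0465;C,d=ray(k,px(405.5,512));t=(X-C)@d;e=C+d*t-X;v=np.cross(m,lat)
print('rim err: axial',e@m*1e3,'lat',e@lat*1e3,'perp',e@v*1e3,v,'depth model',(k['R'].T@(X-k['C']))[2],'from width',289.36*.066/(146*.64))
u=lambda x:None if x is None else np.round(x,2)
print('grasp',u(r.solve_ik(P0,Q0)),u(r.solve_ik(P0+[0,0,.15],Q0)))
for al in range(0,360,20):
    R1=up(R0,np.radians(al));Q=Ro.from_matrix(R1).as_quat();b=B+[0,0,S]+R1[:,2]*D
    print(al,u(r.solve_ik(b,Q)),u(r.solve_ik(b+[0,0,.1],Q)))
E
```

```text
rim err: axial 0.285889976087187 lat -0.009755074980878676 perp -0.15257573689848825 [0.19710062 0.16774577 0.96592583] depth model 0.20032331264227962 from width 0.20438527397260275
grasp [ 0.15  0.43  2.35  2.19  0.43 -1.11] [0.15 0.07 2.27 1.09 0.39 0.07]
0 [ 0.11  0.6   1.55 -0.33  1.52  1.08] [ 0.11  0.5   1.48 -0.33  1.68  1.03]
20 [ 0.19  0.54  1.66 -0.46  1.39  0.89] [ 0.19  0.43  1.59 -0.45  1.55  0.81]
40 [ 0.24  0.46  1.8  -0.59  1.22  0.72] [ 0.24  0.34  1.72 -0.57  1.38  0.61]
60 [ 0.27  0.38  1.94 -0.73  1.03  0.55] [ 0.27  0.24  1.86 -0.66  1.19  0.39]
80 [ 0.26  0.29  2.08 -0.88  0.8   0.37] [ 0.26  0.14  2.   -0.74  0.97  0.15]
100 [ 0.19  0.21  2.2  -1.01  0.55  0.15] [ 0.19  0.04  2.11 -0.74  0.72 -0.19]
120 [ 0.05  0.15  2.28 -1.02  0.26 -0.24] [ 0.05 -0.03  2.18 -0.5   0.47 -0.79]
140 [-0.14  0.14  2.29  0.69  0.13 -2.38] [-0.14 -0.05  2.19  0.22  0.4  -1.9 ]
160 None [-0.31  0.    2.15  0.68  0.6  -2.73]
180 [-0.41  0.25  2.14  0.94  0.69  2.86] None
200 [-0.45  0.34  2.01  0.8   0.93  2.67] [-0.45  0.19  1.93  0.7   1.09  2.85]
220 [-0.44  0.42  1.86  0.66  1.14  2.5 ] [-0.44  0.3   1.79  0.61  1.3   2.63]
240 [-0.39  0.5   1.72  0.52  1.31  2.33] [-0.39  0.39  1.65  0.51  1.48  2.42]
260 [-0.32  0.57  1.6   0.39  1.46  2.15] [-0.32  0.47  1.53  0.39  1.63  2.21]
280 [-0.24  0.62  1.51  0.25  1.57  1.95] [-0.24  0.52  1.44  0.25  1.74  1.99]
300 [-0.15  0.65  1.45  0.11  1.64  1.73] [-0.15  0.56  1.38  0.11  1.8   1.75]
320 [-0.06  0.66  1.44 -0.04  1.65  1.51] [-0.06  0.56  1.37 -0.04  1.82  1.5 ]
340 [ 0.03  0.64  1.48 -0.19  1.61  1.29] [ 0.03  0.54  1.41 -0.19  1.77  1.26]
```

```bash
sed -i 's/np.radians(100)/np.radians(80)/' red.py
python3 - <<'E'
from red import *
print(r.move_linear(P0,max_speed=.06,contact_N=8));st('at')
r.set_gripper(.05,70);st('grip')
r.move_linear(P0+[0,0,.03],max_speed=.05);st('l1')
r.move_linear(P0+[0,0,.19],max_speed=.12);st('lift')
r.reach(place(.13),Q1);r.hold(.3);st('over')
K2,K=cam('scene'),cam('side');s2,s=r.grab_frame('scene'),r.grab_frame('side')
cv2.imwrite('pics/s2.png',s2);cv2.imwrite('pics/s1.png',s)
c=lambda k,i,w=64:cv2.resize(i[(u:=proj(k,[.5476,-.047,.17]).astype(int))[1]-w*3//4:u[1]+w*3//4,u[0]-w:u[0]+w],(400,300),interpolation=2)
cv2.imwrite('pics/ov.png',np.hstack([c(K2,s2),c(K,s)]))
for k,i in((K2,s2),(K,s)):
    for col,z in(('red',.2645),('yellow',.12),('blue',.08)):
        try:
            mm,ce,t=blob(i,col,proj(k,[.5476,-.0473,z]));print(col,ce.round(1),t,'axis proj',proj(k,[.5476,-.0473,z]).round(1))
        except Exception as e: print(col,e)
E
```

```text
False
at 23.69 [0.5312 0.2064 0.0461] F [-0.2 -1.   0.3] T [-0.18  0.2  -0.04] gap 0.0852 [ 0.15  0.43  2.35  2.19  0.43 -1.11]
grip 24.04 [0.5315 0.2058 0.0468] F [-4.4 -7.4 10.5] T [-0.51 -0.03 -0.23] gap 0.0631 [ 0.15  0.43  2.35  2.19  0.43 -1.11]
l1 24.79 [0.531  0.2064 0.0757] F [-0.3  0.3 -2.6] T [-0.4   0.53  0.03] gap 0.0631 [ 0.15  0.35  2.35  2.01  0.38 -0.91]
lift 26.27 [0.5308 0.2065 0.2352] F [-0.2 -0.8 -1.6] T [-0.42  0.56 -0.  ] gap 0.0628 [ 0.15 -0.01  2.23  0.88  0.46  0.3 ]
over 27.98 [ 0.5552 -0.0606  0.2722] F [-0.5  0.4 -2.8] T [ 0.43  0.21 -0.  ] gap 0.0633 [ 0.26  0.1   1.96 -0.71  1.02  0.09]
red [244.3 141.3] [233 121  26  40 568] axis proj [247.2 142.5]
yellow [248.  183.6] [237 172  23  25 501] axis proj [248.9 184.6]
blue [248.8 204.1] [238 193  22  24 330] axis proj [249.4 195.1]
red [255.2 130.9] [243 114  24  37 595] axis proj [254.7 133. ]
yellow [254.7 174.6] [244 164  22  22 424] axis proj [254.8 175.6]
blue [254.6 195. ] [245 183  21  26 363] axis proj [254.8 186.5]
```

View pics/ov.png

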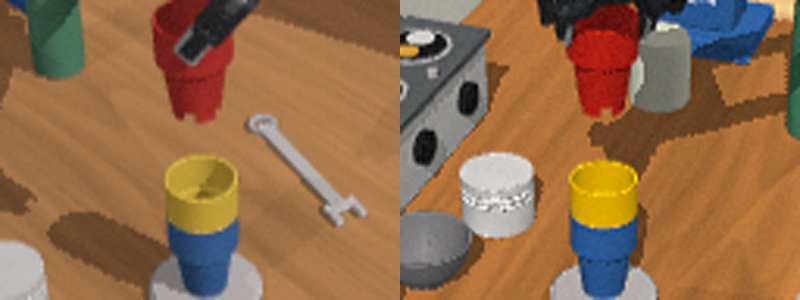

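Both views show the red cup upright above the stack. In the scene crop it is about 8 px left of the yellow cup (193 vs 202), more than perspective explains, so there may be a ~3 mm grip offset. I'll measure that row by row before lowering it.

```bash
cat > meas.py <<'E'
from red import *
def edges(k,i,col,zs,B=B):
    # axis column offset (px) per height, from subpixel left/right mask edges
    g=np.full(i.shape[:2],0.);mk=mask(i,col)>0;out=[]
    for z in zs:
        u=proj(k,[B[0],B[1],z]);row=mk[int(round(u[1]))];c=np.flatnonzero(row[int(u[0])-18:int(u[0])+19])+int(u[0])-18
        if len(c): out.append((z,c[0],c[-1],round((c[0]+c[-1])/2-u[0],2)))
    return out
E
python3 - <<'E'
from meas import *
for n,f in(('scene','s2'),('side','s1')):
    i=cv2.imread(f'pics/{f}.png');k=cam(n)
    print(n,'red',edges(k,i,'red',np.arange(.222,.275,.005)))
    print(n,'yel',edges(k,i,'yellow',np.arange(.108,.14,.006)))
    print('mm/px',1e3*np.linalg.norm(k['C']-[*B[:2],.2])/k['c']['fx'])
E
```

```text
scene red [(np.float64(0.222), np.int64(239), np.int64(253), np.float64(-1.71)), (np.float64(0.227), np.int64(239), np.int64(254), np.float64(-1.14)), (np.float64(0.232), np.int64(238), np.int64(254), np.float64(-1.58)), (np.float64(0.23700000000000002), np.int64(238), np.int64(254), np.float64(-1.52)), (np.float64(0.24200000000000002), np.int64(238), np.int64(255), np.float64(-0.95)), (np.float64(0.24700000000000003), np.int64(237), np.int64(255), np.float64(-1.39)), (np.float64(0.252), np.int64(237), np.int64(255), np.float64(-1.32)), (np.float64(0.257), np.int64(237), np.int64(255), np.float64(-1.26)), (np.float64(0.262), np.int64(235), np.int64(255), np.float64(-2.19)), (np.float64(0.267), np.int64(234), np.int64(256), np.float64(-2.12)), (np.float64(0.272), np.int64(234), np.int64(257), np.float64(-1.56))]
scene yel [(np.float64(0.108), np.int64(237), np.int64(259), np.float64(-1.06)), (np.float64(0.114), np.int64(237), np.int64(259), np.float64(-1.0)), (np.float64(0.12000000000000001), np.int64(237), np.int64(259), np.float64(-0.93)), (np.float64(0.126), np.int64(237), np.int64
[... 775 characters left out ...]
(263), np.float64(-0.16)), (np.float64(0.262), np.int64(246), np.int64(263), np.float64(-0.16)), (np.float64(0.267), np.int64(245), np.int64(264), np.float64(-0.15)), (np.float64(0.272), np.int64(244), np.int64(265), np.float64(-0.15))]
side yel [(np.float64(0.108), np.int64(245), np.int64(265), np.float64(0.18)), (np.float64(0.114), np.int64(245), np.int64(265), np.float64(0.19)), (np.float64(0.12000000000000001), np.int64(245), np.int64(265), np.float64(0.19)), (np.float64(0.126), np.int64(244), np.int64(265), np.float64(-0.3)), (np.float64(0.132), np.int64(244), np.int64(265), np.float64(-0.3)), (np.float64(0.138), np.int64(244), np.int64(265), np.float64(-0.29))]
mm/px 2.9601677342874284
```

Run:
```python
from meas import *
off=np.array([-.0009,.0014,0])
print(r.move_linear(place(.06,off),max_speed=.1));print(r.move_linear(place(.025,off),max_speed=.05,contact_N=5));st('in')
print(r.move_linear(place(-.006,off),max_speed=.02,contact_N=5));st('contact')
p=np.array(r.get_obs()['eef_pos']);print('dz',p[2]-place(0)[2],'xy',p[:2]-place(0)[:2])
for n in('scene','side'):
    i=r.grab_frame(n);cv2.imwrite(f'pics/c_{n}.png',i);k=cam(n);print(n,[x[3] for x in edges(k,i,'red',np.arange(.147,.175,.004))],blob(i,'red',proj(k,[*B[:2],.15]))[2],blob(i,'yellow',proj(k,[*B[:2],.12]))[2])
```

```text
False
False
in 29.78 [ 0.5547 -0.0593  0.1675] F [ 0.3  0.4 -2.4] T [0.43 0.26 0.04] gap 0.0632 [ 0.26  0.25  2.06 -0.83  0.84  0.31]
True
contact 30.98 [ 0.5545 -0.0593  0.141 ] F [-1.5  2.4  5.3] T [-0.02  0.17 -0.03] gap 0.0631 [ 0.26  0.29  2.08 -0.88  0.8   0.37]
dz -0.001404744385253287 xy [-0.00093167  0.00135492]
scene [np.float64(-0.62), np.float64(-1.07), np.float64(-9.02), np.float64(-8.48), np.float64(-7.93), np.float64(-7.88), np.float64(-6.33)] [236 161  24  25 280] [237 181  23  16 217]
side [np.float64(-0.28), np.float64(0.72), np.float64(1.23), np.float64(0.73), np.float64(1.24), np.float64(1.24), np.float64(1.24)] [244 157  22  18 289] [244 172  22  14 221]
```

Run:
```python
from meas import *
off=np.array([-.0009,.0014,0])
print(r.move_linear(place(-.008,off),max_speed=.01,contact_N=6));st('press')
K2,K=cam('scene'),cam('side');s2,s=r.grab_frame('scene'),r.grab_frame('side')
c=lambda k,i,w=48:cv2.resize(i[(u:=proj(k,[.5476,-.047,.12]).astype(int))[1]-w*3//4:u[1]+w*3//4,u[0]-w:u[0]+w],(400,300),interpolation=2)
cv2.imwrite('pics/n2.png',np.hstack([c(K2,s2),c(K,s)]))
```

```text
True
press 31.29 [ 0.5545 -0.0593  0.141 ] F [-2.4  2.3  5.4] T [-0.02  0.3  -0.1 ] gap 0.0628 [ 0.26  0.29  2.08 -0.88  0.8   0.37]
```

View pics/n2.png

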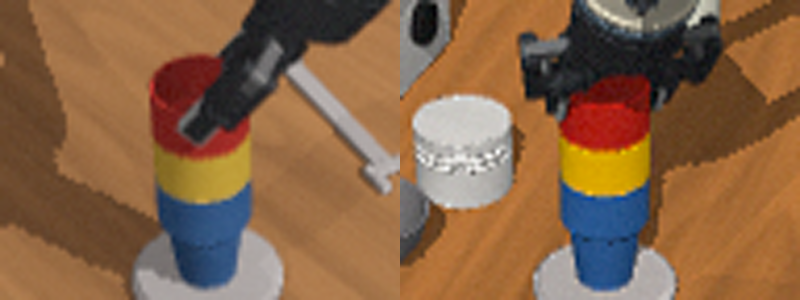

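Red, yellow and blue are stacked collar on collar with no visible gap, and a further press did not lower it. I'll release and retreat along the tool axis.

Run:
```python
from meas import *
p=np.array(r.get_obs()['eef_pos'])
r.set_gripper(.085);st('open')
r.move_linear(p-R1[:,2]*.12,max_speed=.1);st('back')
k,im=look((.5476,-.0473),'fin',h=.37);r.hold(.3)
print('red rim',rim(k,im,'red',.181,proj(k,[*B[:2],.181])))
K2,K=cam('scene'),cam('side');s2,s=r.grab_frame('scene'),r.grab_frame('side')
for n,kk,i in(('scene',K2,s2),('side',K,s)):
    for col,zs in(('red',np.arange(.147,.18,.006)),('yellow',np.arange(.11,.142,.006))): print(n,col,[float(x[3]) for x in edges(kk,i,col,zs)],blob(i,col,proj(kk,[*B[:2],zs.mean()]))[2])
    print('expected rows rim/shoulders',[proj(kk,[*B[:2],z])[1].round(1) for z in(.181,.143,.105)])
c=lambda k,i,w=48:cv2.resize(i[(u:=proj(k,[.5476,-.047,.12]).astype(int))[1]-w*3//4:u[1]+w*3//4,u[0]-w:u[0]+w],(400,300),interpolation=2)
cv2.imwrite('pics/n3.png',np.vstack([np.hstack([c(K2,s2),c(K,s)]),np.hstack([cv2.resize(s2,(400,300)),cv2.resize(im,(400,300))])]))
```

```text
open 31.74 [ 0.5538 -0.0594  0.1402] F [ 0.1 -0.1 -0.2] T [0.23 0.16 0.04] gap 0.085 [ 0.26  0.29  2.08 -0.88  0.8   0.37]
back 33.1 [ 5.195e-01 -2.000e-04  2.388e-01] F [0.8 0.4 0.5] T [ 0.18  0.14 -0.  ] gap 0.0849 [ 0.41  0.12  2.02 -0.72  1.05  0.27]
red rim (array([ 0.54746267, -0.04640948,  0.03226594]), np.float64(0.00041759883582872663))
scene red [-0.62, -0.55, -0.48, -0.41, -0.83, -0.76] [236 161  24  25 495]
scene yellow [-1.04, -0.97, -0.9, 10.16] [237 182  23  15 218]
expected rows rim/shoulders [np.float64(167.6), np.float64(178.3), np.float64(188.6)]
side red [-0.28, -0.27, -0.27, -0.26, -0.26, -0.25] [244 154  22  21 404]
side yellow [0.18, 0.19, -0.31, -0.3, -0.29] [244 172  22  14 218]
expected rows rim/shoulders [np.float64(158.2), np.float64(169.1), np.float64(179.7)]
```

View pics/n3.png

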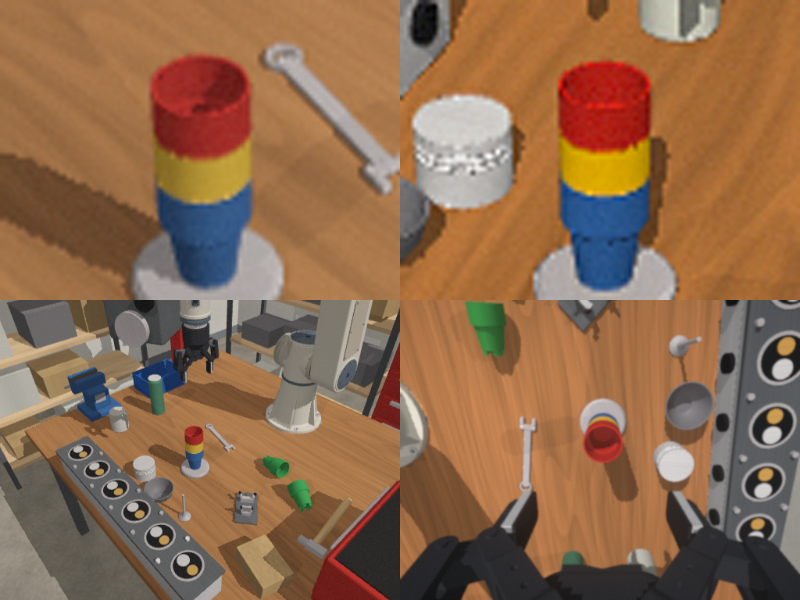

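```bash
python3 -c "
from plant import r
print(r.finish_job(), r.get_obs()['time_s'])"
```

```text
the job is handed in; nothing more can be done
the job is handed in; nothing more can be done
```

The job is handed in: the yellow cup is home in the blue holder and the red cup is upright and nested in the yellow one. It took about 36 s of robot time, against the 72 s limit.

- **Yellow cup:** I estimated the cross angle (about 22°) and the notch angle (about 72°, modulo 90°) from the pictures, turned the cup 40° and lowered it by feel. It dropped in the first time: contact came at TCP z 0.1036, against about 0.103 for home and 0.110 for riding on the fins. Afterwards its rim was within 0.3 mm of the holder axis.
- **Red cup:** I gripped it at a 40° lean, lifted it straight out and stood it up. The pictures showed it about 1.7 mm off centre in the grip, so I corrected for that and lowered it to a contact of about 8 N. A further light press did not move it down.
- **Last checks:**
    - Both fixed views show the three collars stacked with no visible gap and no visible tilt, and the robot was clear.
    - The red rim is within about 1 mm of the axis, inside the 2 mm of play.
    - The bystanders look unmoved by eye, though I did not measure them.
- **What went wrong or disagreed:**
    - My first approach to the red cup took a wrist branch that could not follow the straight line down.
    - The next approach stopped 54 mm short because of a sign error. Neither touched anything.
    - The red cup's contact height was 1.4 mm lower than computed, which is within how well I knew the grip height.

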